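# Shut down the water pump at its starter and isolator

## Task

Shut the water pump down for the night: press the starter's proud mushroom stop button right in so that it stays in, then switch the isolator off by pressing down the raised end of its wide rocker until it has tipped fully over, and last push the isolator's upstanding weather cover over and down until it lies flat on the box. Leave the narrow rocker beside the wide one (the yard light) as it is, and neither shift nor lift anything else on the bench.

Things in the scene. Friction and masses are not known exactly. Their poses are not given: they have to be found in the camera images.
- starter: pump starter: light grey plastic enclosure 150 (x) x 90 (y) x 70 mm high, screwed flat to the bench, fixed. Origin: centre of its underside; yaw within 0.3 rad. A white conduit leaves its +x end (to 142 mm from the origin, 41 mm high). On its top: STOP button at x = -36 mm, START at x = +36 mm, both at y = 0. The pump runs at the start
- start_ring (a point): centre of the rim of the steel guard ring (35 mm across, 10.5 mm proud of the enclosure) round the flush START button. The buttons are linked: pressing STOP in lifts START by 6 mm, pressing START in lifts STOP
- stop_top (a point): middle of the top face of the STOP button, a black mushroom head 40 mm across and 26 mm proud of the enclosure; 96 mm above the bench at the start, 90 when pressed home; moves with the button
- stop_button (a joint): travel of the STOP button, m: 0 = out (pump runs), 0.006 = fully in (stopped). Needs up to about 3 N at the start, snaps over half-way and then stays in by itself
- isolator: pump isolator: grey weatherproof switch box 110 (x) x 90 (y) x 60 mm high, screwed flat to the bench, fixed. Origin: centre of its underside; yaw within 0.3 rad. A white conduit leaves its +x end (to 121 mm from the origin, 39 mm high). On its top two white V-shaped rockers, 57 mm long in x, pivots at x = 0: wide (38 mm, at y = -16 mm) pump, narrow (18 mm, at y = +24 mm) yard light
- rocker_press (a point): point on the top face of the raised (-x) half of the wide rocker, 20 mm from its pivot; it moves with the rocker. At the start 71 mm above the bench (the end itself at 73), when tipped over 65 mm, where this half lies level
- pump_rocker (a joint): tip of the wide rocker, rad: 0 = on (its -x half, towards the robot, raised and +x half level), 0.30 = off (-x half level, +x half raised). Pressing 20 mm from the pivot needs about 4 N at first; it snaps over half-way and stays
- light_rocker (a joint): tip of the narrow rocker, rad: 0 = as it is and must stay (raised at its -x end too), 0.30 = tipped over
- cover_hinge (a point): middle of the cover's hinge line, which runs along the isolator's x at its y = +45 mm, z = 60 mm
- cover_edge (a point): middle of the cover's free edge on its outer face; it moves with the cover. The cover is a shallow cap 110 mm long (along the hinge), 90 mm from hinge to free edge and 22 mm deep (outer face 22 mm from the hinge's plane), 80 g
- cover (a joint): opening of the cover, rad: 0 = shut, flat on the box, outer face level 82 mm above the bench; 1.57 = upright, rising to 150 mm; above that it leans out beyond the box's +y side (starts at 1.72 to 1.95, stop at 2.05). The hinge is stiff (0.08 N m): the cover stays wherever it is left and does not fall or spring
- dipper_mid (a point): red plastic dipper, cup 108 mm across and 72 high with a rod handle 150 mm long rising to 104; point: cup axis, 36 mm up; a bystander to leave alone
- jar_mid (a point): closed glass jar with a steel twist cap, 76 mm across, 108 high; point: centre; a bystander to leave alone
- brush_mid (a point): wooden hand brush with pale nylon bristles, 230 x 46 mm, 42 high, lying bristles down; point: near its middle, 21 mm up; a bystander to leave alone
- pegbox_mid (a point): small white plastic box, 110 x 85 x 45 mm, holding four grey pegs, its hinged lid standing open to 150 mm; point: centre of the box; a bystander to leave alone
- peg_a_mid (a point): grey clip peg lying loose, 74 x 12 x 11 mm; point: centre; a bystander to leave alone
- peg_b_mid (a point): grey clip peg lying loose, 74 x 12 x 11 mm; point: centre; a bystander to leave alone
- mug_mid (a point): blue ceramic mug, 80 mm across, 82 high; point: centre; a bystander to leave alone
- tin_mid (a point): round steel tin with a press lid, 77 mm across, 70 high; point: centre; a bystander to leave alone

How it is judged:
On the way, in this order (a step that is already met when the one before it is completed fails the run):
1. the stop button is pressed fully in, with the isolator still on and its cover still open (value of joint stop_button above 0.005 m and value of joint pump_rocker below 0.1 rad and value of joint cover above 1.2 rad), for 0.2 s.
2. then the wide rocker is tipped fully over (value of joint pump_rocker above 0.25 rad), for 0.2 s.
3. then the cover is pushed down flat (value of joint cover below 0.05 rad), for 0.2 s.
At the end, for the whole second after the job is handed in: the stop button is still in (over 5 of its 6 mm), the wide rocker still over (beyond 0.25 of 0.30 rad), the cover at rest within 0.05 rad (under 5 mm at its free edge) of flat, the narrow rocker still as it was (value of joint stop_button above 0.005 m and value of joint pump_rocker above 0.25 rad and value of joint cover below 0.05 rad and velocity of joint cover below 0.05 rad/s and value of joint light_rocker below 0.1 rad); the robot touches nothing.
It fails at once if the narrow rocker is tipped (value of joint light_rocker above 0.15 rad).
It fails at once if a bystander is shifted by more than 30 mm (distance of any of dipper_mid, jar_mid, brush_mid, pegbox_mid, peg_a_mid, peg_b_mid, mug_mid, tin_mid from where it was at the start of the episode above 0.03 m).
It fails at once if a bystander is lifted off the bench (height (world z) of dipper_mid above 0.051 m or height (world z) of jar_mid above 0.069 m or height (world z) of brush_mid above 0.036 m or height (world z) of pegbox_mid above 0.0375 m or height (world z) of any of peg_a_mid, peg_b_mid above 0.0205 m or height (world z) of mug_mid above 0.056 m or height (world z) of tin_mid above 0.05 m).
It also fails if it takes over 53 s, if anything falls off the work surface, if the arm or the gripper's body presses on something with over 40 N, if the wrist force passes 120 N, or if a joint passes its speed limit or range.

## Robot

A 6-joint arm with a two-finger parallel gripper is mounted at the origin on the work surface. World frame = base frame: x ahead of the robot, y to its left, z up, the work surface at z = 0. Lengths are in m, angles in rad, forces in N, time in s.
With the tool pointing down it reaches from about 0.3 to 0.75 m from the base axis. Payload 8.5 kg.
Tool frame: the origin (TCP) lies at the very end of the fingers, on their centre line; the grasp point (between the pads) lies 19 mm behind it (grasp_offset is the distance from the TCP to the grasp point, in m); z points along the fingers, y is the line along which they close (so a half turn about z gives the same grasp; the last joint's range is limited). The gripper opens to 88 mm and grips with 3 to 60 N. Pads are 18 mm wide; open, the fingers measure 123 mm over their backs; the gripper's body (75 mm by 187 mm) begins 45 mm behind the grasp point.
Start: joints at [-1.527, 0.381, 1.297, -0, 1.464, -0.215], TCP at [0.141, -0.532, 0.239] pointing down, gripper open.
Joint ranges: [-3.11, 3.11], [-0.89, 2.33], [0.22, 2.48], [-1.42, 4.56], [0.17, 2.85], [-2.88, 2.88]. Speed limits (rad/s): [2.39, 2.39, 3.14, 3.14, 3.14, 3.14].

## Interface

Orientations are given as a rotation vector (axis times angle).
In Python, from workcell import observe, camera, job_done, grasp_offset gives the robot as it stands.
- The arm moves only by the shell command python3 -m inch 'ROWS'. ROWS is JSON, a list of rows, each a list of 5 numbers: the shift along the world's x, y, z in mm, then the turn about the world's z in rad, then the finger opening in mm, from 0 to 88.1. A call has 1 to 12 rows; each row shifts and turns the commanded pose from where the row before left it; what a row does not reach is not made up. A row lasts 1/10 s, in which the tool goes at most 50 mm and 8.59 degrees, less where a joint would pass 70% of its speed; a pose out of reach is approached as far as the arm can. A call is refused whole if a number of a shift passes 50 or a number of a turn 0.15, either way. A call with a gripper value outside its range is refused whole. The fingers move at their own pace and stop on an object; the grip force is fixed at half the most. Time passes only in rows, so rows that do not move let the fingers close. It gives the time, the measured TCP pose, the force, the opening and the grip force at its end, in the units of the state.
- observe(): the state, without advancing time (a new reading comes with each control period).
- camera(name): name is "scene" or "top" or "wrist"; returns a dict with "color" (420x560x3 uint8, red, green, blue), "fx", "fy", "cx", "cy" (pixels), "dist" ([k1, k2, p1, p2, k3] as OpenCV has them; the pictures are not rectified), "extrinsics" (4x4, takes a point from world to camera coordinates); the wrist camera has in their place "T_tool_cam" (4x4, takes a point from camera to tool coordinates, whose origin is the TCP and whose axes are the flange's). Camera axes: x right, y down, z forward; pixel columns grow to the right and rows downward; lengths in m; the calibration is good to about 2 mm. A picture is of the moment at which its call begins: read the wrist's pose just before it. There is no depth.
- job_done(): hands the job in; it is judged then, once.
The state is a dict: "time": time; "joint_positions": joint angles; "qd": joint speeds; "tau": joint torques, N m; "position": TCP position; "eef_rot": TCP orientation; "force": force on the tool from outside, world axes, zero at the start; "wrist_torque": the same for the moment, N m; "grip_width": finger opening in m; "grip_force": force on a finger pad.
Only numpy, scipy, OpenCV 4.12 (cv2) and the standard library are available. Lean on these libraries where they do the work, as an engineer would, in place of code of your own. Each camera call takes 0.05 s, during which the arm holds its last target. There are 200 camera calls.

## Working session

There is one attempt and no reset: what is moved stays moved. The work goes in short steps, Python scripts to look and compute and a shell command to move; the robot and the scene stay as the last step left them, time stands still between calls to the robot, and variables do not carry over. Pictures are saved under pics/ and viewed, at most 10 in all, crops included, and the job is handed in when it is done.

```bash
mkdir -p pics; cat > h.py <<'E'
import numpy as np, cv2, pickle
from workcell import observe, camera
def ray(c,uv):
    K=np.array([[c['fx'],0,c['cx']],[0,c['fy'],c['cy']],[0,0,1]])
    p=cv2.undistortPoints(np.array([[uv]],float),K,np.array(c['dist'],float))[0,0]
    E=np.array(c['extrinsics']); R=E[:3,:3]; o=-R.T@E[:3,3]; d=R.T@np.array([p[0],p[1],1]); return o,d
def onz(c,uv,z):
    o,d=ray(c,uv); return o+d*(z-o[2])/d[2]
def proj(c,P):
    K=np.array([[c['fx'],0,c['cx']],[0,c['fy'],c['cy']],[0,0,1]]);E=np.array(c['extrinsics'])
    return cv2.projectPoints(np.array(P,float).reshape(-1,1,3),cv2.Rodrigues(E[:3,:3])[0],E[:3,3],K,np.array(c['dist'],float))[0][:,0]
E
python3 - <<'E'
from h import *
o=observe(); print(o['time'],o['position'],o['eef_rot'],o['force'])
for n in('top','scene'):
    c=camera(n); pickle.dump(c,open(n+'.pkl','wb')); cv2.imwrite(f'pics/{n}0.png',cv2.resize(c['color'][:,:,::-1],(800,600),interpolation=cv2.INTER_CUBIC))
    E=np.array(c['extrinsics']);print(n,-E[:3,:3].T@E[:3,3],c['fx'])
E
```

```text
0.0 [ 0.14074338 -0.53140363  0.23815173] [-3.11393307e+00 -4.05233214e-01 -1.79130381e-04] [ 0.34650169 -0.07343596 -0.26164156]
top [ 0.39265423 -0.00511887  1.32481416] 499.89698833314986
scene [ 1.16389286 -0.40828738  1.13908215] 400.51548049802744
```

View pics/top0.png

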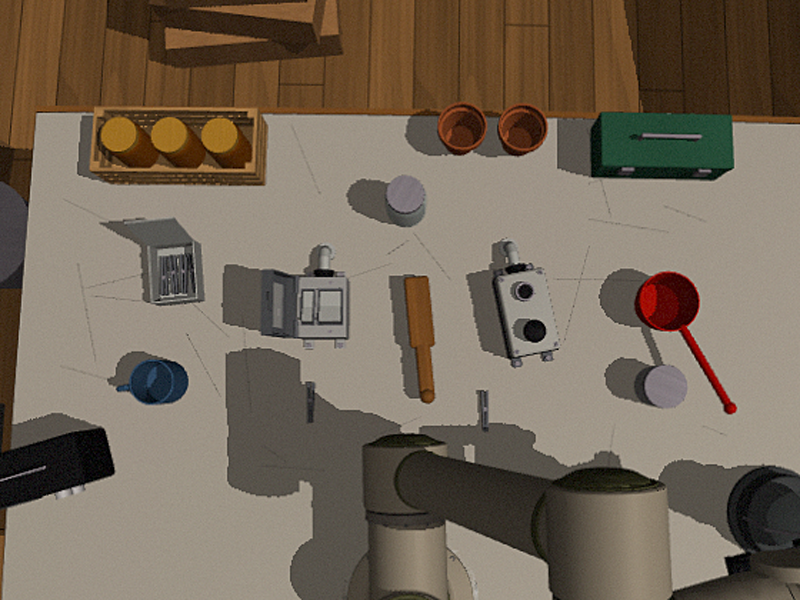

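View pics/scene0.png

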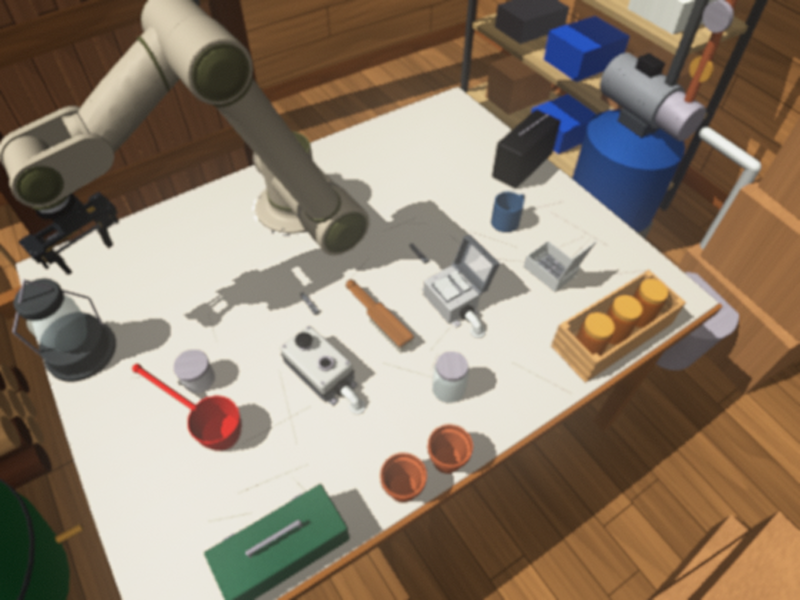

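The top view shows the starter at (528,312) with STOP at (534,330) and START at (523,292). The isolator is at (323,307), with the wide rocker at about (328,305), the narrow one at (308,305), and the cover leaning out at (280,303). The scene view agrees with this.

```bash
python3 - <<'E'
from h import *
c=pickle.load(open('top.pkl','rb')); im=c['color']; g=cv2.cvtColor(im,cv2.COLOR_RGB2GRAY)
m=((g<70)*255).astype(np.uint8); m[:,:335]=0;m[:,400:]=0;m[:185]=0;m[256:]=0
n,l,s,ce=cv2.connectedComponentsWithStats(m)
for i in range(1,n):
    if s[i,4]>15: print('dark',s[i],ce[i],onz(c,ce[i],.096),onz(c,ce[i],.0805))
a=cv2.resize(im[165:255,170:260][:,:,::-1],(560,560),interpolation=cv2.INTER_CUBIC)
b=cv2.resize(im[165:265,330:400][:,:,::-1],(240,343),interpolation=cv2.INTER_CUBIC)
v=np.zeros((560,800,3),np.uint8);v[:,:560]=a;v[:343,560:]=b
cv2.imwrite('pics/crop.png',v)
E
```

```text
dark [353 185  17   7  85] [360.57647059 187.61176471] [ 0.58805013 -0.1737375   0.096     ] [ 0.59051481 -0.17586442  0.0805    ]
dark [344 188  28  68 313] [351.22364217 220.52076677] [ 0.50553831 -0.15077128  0.096     ] [ 0.50696221 -0.15260851  0.0805    ]
dark [363 199  10  10  82] [367.5 203.5] [ 0.54853685 -0.19096084  0.096     ] [ 0.55050312 -0.19330502  0.0805    ]
dark [366 224  16  16 207] [373.47342995 231.39613527] [ 0.47955203 -0.20572082  0.096     ] [ 0.48064814 -0.20825117  0.0805    ]
dark [378 245  10   8  19] [381.26315789 247.47368421] [ 0.4403184  -0.22486606  0.096     ] [ 0.44091962 -0.2276379   0.0805    ]
```

View pics/crop.png

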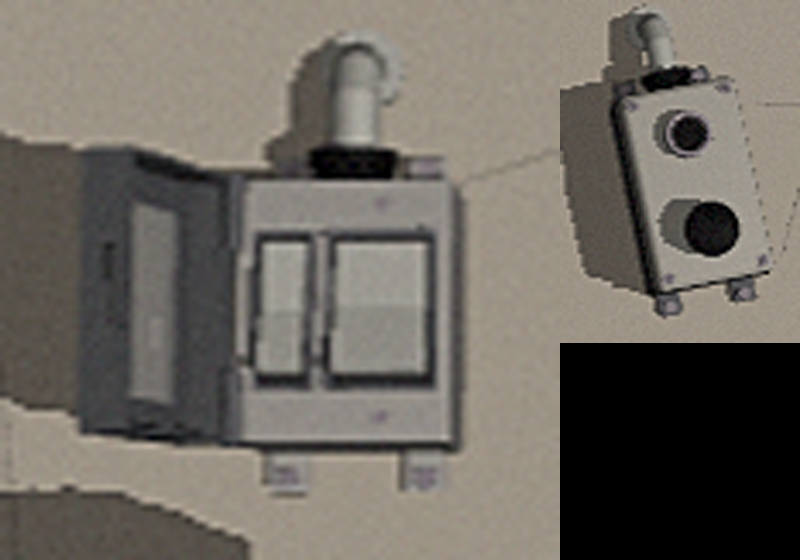

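STOP measures (0.480, -0.206) and START (0.5505, -0.193). They are 72 mm apart, as specified, which gives a yaw of 0.17. In the crop, the wide rocker's pivot is at (381,306), and the isolator's top spans (238..455, 180..443).

```bash
python3 - <<'E'
from h import *
c=pickle.load(open('top.pkl','rb'))
f=lambda u,v:(170+(u+.5)/6.2222-.5,165+(v+.5)/6.2222-.5)
for n,p,z in [('pivot wide',(382,306),.065),('pivot narrow',(283,310),.065),('wide -x end',(378,374),.073),('wide+x end',(384,240),.065),
 ('TR',(457,180),.06),('BR',(452,443),.06),('TL',(243,180),.06),('BL',(240,443),.06),('edge',(80,148),.15),('edge2',(80,432),.15)]:
    print(n,onz(c,f(*p),z).round(4))
print('lantern',onz(c,(545,345),.15).round(3), 'tcp px',proj(c,[.141,-.531,.238]))
E
python3 -m inch '[[0,40,20,0.15,0],[0,50,20,0.15,0],[30,50,0,0.15,0],[40,50,0,0.15,0],[40,40,0,0.15,0],[40,40,0,0.15,0],[40,30,0,0.15,0],[40,20,0,0.15,0],[40,6,0,0.11,0],[40,0,-30,0,0],[28.5,0,-50,0,0],[0,0,-40,0,0]]'
```

```text
pivot wide [0.5205 0.1504 0.065 ]
pivot narrow [0.5182 0.1908 0.065 ]
wide -x end [0.4921 0.1502 0.073 ]
wide+x end [0.5476 0.1504 0.065 ]
TR [0.5736 0.1217 0.06  ]
BR [0.4654 0.1208 0.06  ]
TL [0.5722 0.2099 0.06  ]
BL [0.4639 0.2074 0.06  ]
edge [0.5708 0.2577 0.15  ]
edge2 [0.4619 0.2533 0.15  ]
lantern [ 0.217 -0.597  0.15 ] tcp px [[535.84283584 387.53398823]]
time: 1.3
position: [0.4553, -0.2361, 0.1617]
eef_rot: [2.221, 2.222, 0.001]
force: [-0.3, -0.7, -1.0]
grip_width: 0.0002
grip_force: 0.0
```

```bash
python3 -m inch '[[0,0,0,0,0],[0,0,0,0,0]]'
```

```text
time: 1.5
position: [0.4531, -0.2368, 0.1647]
eef_rot: [-2.224, -2.219, 0.0]
force: [0.1, -0.2, 0.6]
grip_width: 0.0003
grip_force: 0.0
```

```bash
python3 -m inch '[[13,15,-15,0,0],[13,16,-15,0,0],[0,0,-15,0,0],[0,0,-12,0,0],[0,0,0,0,0],[0,0,0,0,0]]'
python3 - <<'E'
from h import *
c=camera('scene'); o=observe()
w=camera('wrist')
print(o['position'],proj(c,[o['position'],[.4796,-.2057,.096]]))
a=cv2.resize(c['color'][150:330,100:380][:,:,::-1],(800,514),interpolation=cv2.INTER_CUBIC)
cv2.imwrite('pics/stop1.png',a)
E
```

```text
time: 2.1
position: [0.4797, -0.2064, 0.1089]
eef_rot: [2.222, 2.216, 0.001]
force: [-0.5, 0.1, 0.9]
grip_width: 0.0008
grip_force: 0.0
[ 0.47973067 -0.20639817  0.10886679] [[212.01320024 233.62078282]
 [212.73813157 235.77602179]]
```

View pics/stop1.png

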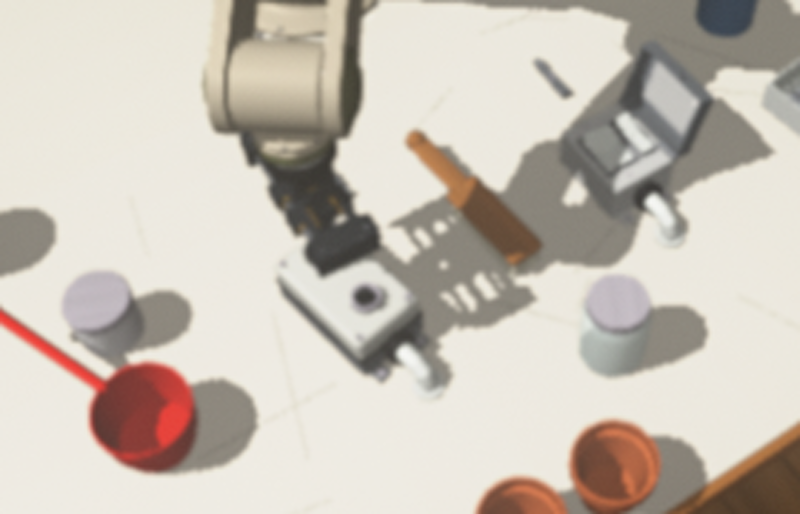

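The fingers, at about (345,250) in the crop, hover over the STOP head, clear of the START ring at (368,295). I'll press now.

```bash
python3 -m inch '[[0,0,-6,0,0],[0,0,-5,0,0],[0,0,-3,0,0],[0,0,-3,0,0],[0,0,-2,0,0],[0,0,-1,0,0],[0,0,0,0,0],[0,0,0,0,0]]'
```

```text
time: 3.0
position: [0.4792, -0.2057, 0.0899]
eef_rot: [2.222, 2.218, -0.0]
force: [-10.2, 6.0, 33.7]
grip_width: 0.0003
grip_force: 16.6
```

```bash
python3 -m inch '[[0,0,0,0,0],[0,0,10,0,0],[0,0,40,0,0],[0,40,40,0,0],[0,50,0,0,0],[4,50,0,0,0],[5,50,0,0,0],[5,50,0,0,0],[5,50,0,0,0],[0,40,0,0,0],[0,0,0,0,0],[0,0,0,0,0]]'
python3 - <<'E'
from h import *
c=camera('top'); g=cv2.cvtColor(c['color'],cv2.COLOR_RGB2GRAY)
m=((g<70)*255).astype(np.uint8); m[:,:335]=0;m[:,400:]=0;m[:185]=0;m[256:]=0
n,l,s,ce=cv2.connectedComponentsWithStats(m)
for i in range(1,n):
    if s[i,4]>15: print(s[i],ce[i],onz(c,ce[i],.09))
c2=camera('wrist'); a=c2['color'][:,:,::-1]
b=c['color'][160:280,160:400][:,:,::-1]
cv2.imwrite('pics/mix.png',np.vstack([cv2.resize(a,(400,300)),cv2.resize(b,(600,300),interpolation=cv2.INTER_CUBIC)[:,:400]])) if 0 else cv2.imwrite('pics/mix.png',cv2.resize(b,(800,400),interpolation=cv2.INTER_CUBIC))
cv2.imwrite('pics/wr.png',a)
E
```

```text
time: 4.2
position: [0.4979, 0.1194, 0.1719]
eef_rot: [-2.221, -2.221, 0.001]
force: [0.4, -0.6, 0.7]
grip_width: 0.0004
grip_force: 0.0
[343 185  45  71 444] [354.67342342 215.43693694] [ 0.51890199 -0.16000191  0.09      ]
[362 199  11  10  85] [367.35294118 203.48235294] [ 0.54933612 -0.19150176  0.09      ]
[365 224  17  16 210] [373.32857143 231.42380952] [ 0.47990187 -0.20634127  0.09      ]
```

View pics/wr.png

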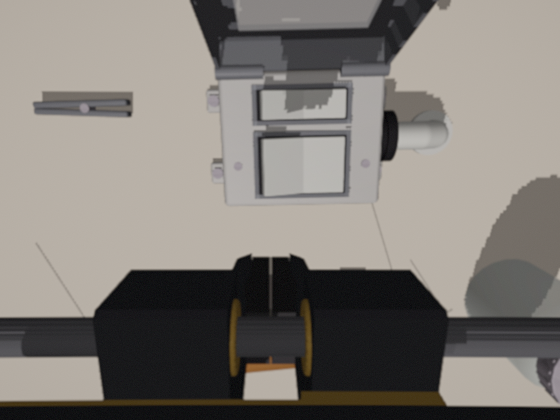

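The wrist view shows the wide rocker at (303,165). Its pivot line is at column 303, the raised half is at columns 262–303, and the narrow rocker is at (303,104). I'll check these positions against the top-view estimate.

```bash
python3 - <<'E'
from h import *
o=observe(); c=camera('wrist')
T=np.eye(4);T[:3,:3]=cv2.Rodrigues(np.array(o['eef_rot']))[0];T[:3,3]=o['position']
c['extrinsics']=np.linalg.inv(T@np.array(c['T_tool_cam']))
print(o['position'])
for n,p,z in [('pivot',(303,165),.065),('edge lo',(303,193),.065),('edge hi',(303,137),.065),('-x end',(262,165),.073),('narrow',(303,104),.065),('boxBL',(226,203),.06),('boxBR',(380,202),.06)]: print(n,onz(c,p,z).round(4))
E
```

```text
[0.49814392 0.11797713 0.17207156]
pivot [0.5209 0.1513 0.065 ]
edge lo [0.5213 0.1318 0.065 ]
edge hi [0.5205 0.17   0.065 ]
-x end [0.4932 0.1525 0.073 ]
narrow [0.5201 0.191  0.065 ]
boxBL [0.4669 0.1236 0.06  ]
boxBR [0.5767 0.124  0.06  ]
```

```bash
python3 -m inch '[[0,16,-20,0,0],[0,16,-30,0,0],[0,0,-25,0,0],[0,0,-16,0,0],[0,0,-4,0,0],[0,0,-4,0,0],[0,0,-4,0,0],[0,0,-3,0,0],[0,0,-2,0,0],[0,0,0,0,0],[0,0,0,0,0]]'
```

```text
time: 5.45
position: [0.4985, 0.1507, 0.0654]
eef_rot: [2.222, 2.218, 0.002]
force: [-2.6, -1.3, 9.8]
grip_width: 0.0004
grip_force: 4.6
```

```bash
python3 -m inch '[[0,0,-1,0,0],[0,0,0,0,0],[0,0,0,0,0],[0,0,20,0,0],[0,0,45,0,0],[0,0,45,0,0],[0,0,45,0,0],[0,0,20,0,0],[0,0,0,0,0],[0,0,0,0,0]]'
python3 - <<'E'
from h import *
o=observe(); c=camera('wrist'); s=camera('scene')
print(o['position'])
a=c['color'][:,:,::-1]; b=cv2.resize(s['color'][180:240,280:360][:,:,::-1],(240,180),interpolation=cv2.INTER_CUBIC)
v=np.zeros((420,800,3),np.uint8);v[:,:560]=a;v[:180,560:]=b
cv2.imwrite('pics/wr2.png',v)
E
```

```text
time: 6.45
position: [0.4978, 0.1508, 0.2375]
eef_rot: [-2.223, -2.219, 0.001]
force: [-0.8, 0.3, -0.7]
grip_width: 0.0008
grip_force: 0.0
[0.49780074 0.15081693 0.23752055]
```

View pics/wr2.png

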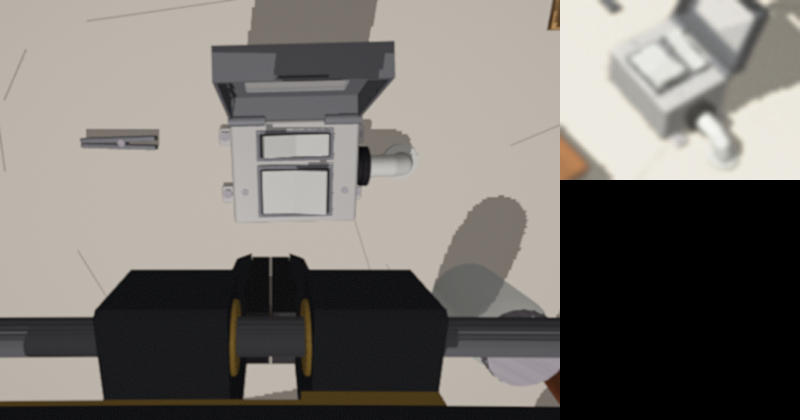

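The narrow rocker at (296,146) still shows its original two-tone split. The wide one at (294,192) has changed shading, so it has tipped over. The cover still stands open, with its edge at row 45. Next I'll move behind it.

```bash
python3 -m inch '[[5,40,0,0,0],[8,50,0,0,0],[8,50,0,0,0],[0,8,0,0,0],[0,0,-20,0,0],[0,0,-40,0,0],[0,0,-40,0,0],[0,0,-17,0,0],[0,0,0,0,0],[0,0,0,0,0]]'
```

```text
time: 7.55
position: [0.519, 0.2973, 0.1213]
eef_rot: [-2.224, -2.219, 0.001]
force: [0.2, 0.2, 0.9]
grip_width: 0.0005
grip_force: 0.0
```

```bash
python3 -m inch '[[0,-15,2,0,0],[0,-15,2,0,0],[0,-15,0,0,0],[0,-15,0,0,0],[0,-15,0,0,0],[0,-15,0,0,0],[0,-15,0,0,0],[0,-15,0,0,0],[0,0,0,0,0]]'
```

```text
time: 8.45
position: [0.5189, 0.1757, 0.1251]
eef_rot: [-2.226, -2.217, 0.002]
force: [-0.0, -0.1, 0.0]
grip_width: 0.0006
grip_force: 0.0
```

```bash
python3 -m inch '[[0,-10,0,0,0],[0,-10,0,0,0],[0,0,0,0,0]]'; python3 - <<'E'
from h import *
s=camera('scene')
cv2.imwrite('pics/s3.png',cv2.resize(s['color'][130:260,250:400][:,:,::-1],(600,520),interpolation=cv2.INTER_CUBIC))
E
```

```text
time: 8.75
position: [0.5189, 0.1566, 0.1252]
eef_rot: [2.224, 2.218, -0.001]
force: [-0.3, -0.2, 0.6]
grip_width: 0.0006
grip_force: 0.0
```

View pics/s3.png

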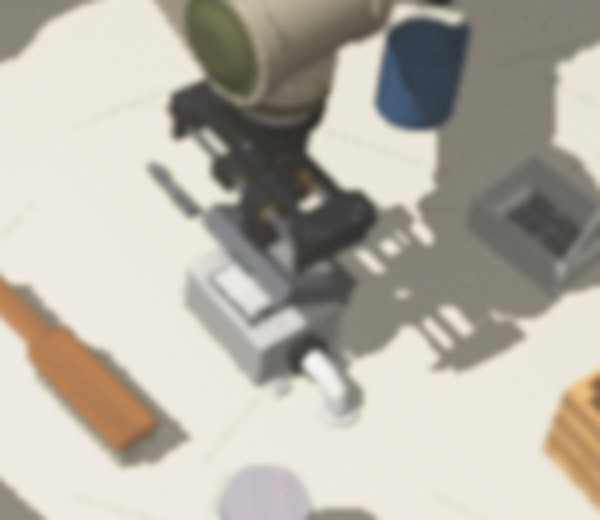

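The cover has tipped about half-way, with the fingers bearing on its outer face at (290,240). Now I'll push it down.

```bash
python3 -m inch '[[0,-6,-4,0,0],[0,-5,-8,0,0],[0,-4,-8,0,0],[0,-3,-8,0,0],[0,0,-7,0,0],[0,0,-4,0,0],[0,0,-3,0,0],[0,0,-2,0,0],[0,0,0,0,0],[0,0,0,0,0]]'
```

```text
time: 9.8
position: [0.5189, 0.1397, 0.0822]
eef_rot: [2.223, 2.219, 0.001]
force: [-3.5, -1.6, 10.5]
grip_width: 0.0005
grip_force: 4.9
```

```bash
python3 -m inch '[[0,0,-1,0,0],[0,0,-1,0,0],[0,0,0,0,0],[0,0,0,0,0],[0,0,0,0,0]]';python3 -m inch '[[0,0,5,0,0],[0,0,30,0,0],[0,-40,50,0,0],[-30,-50,50,0,0],[-50,-50,20,0,0],[-50,-50,0,0,0],[0,-30,0,0,0],[0,0,0,0,0],[0,0,0,0,0]]'; python3 - <<'E'
from h import *
s=camera('scene');t=camera('top')
a=cv2.resize(s['color'][130:310,170:410][:,:,::-1],(800,600),interpolation=cv2.INTER_CUBIC)
cv2.imwrite('pics/s4.png',np.vstack([cv2.resize(a,(533,400)),cv2.resize(t['color'][170:245,160:360][:,:,::-1],(533,200))]))
E
```

```text
time: 10.3
position: [0.519, 0.1397, 0.0818]
eef_rot: [2.222, 2.218, 0.002]
force: [-8.8, -3.1, 25.6]
grip_width: 0.0006
grip_force: 12.7
time: 11.2
position: [0.4301, -0.0236, 0.1995]
eef_rot: [-2.225, -2.218, -0.001]
force: [0.7, 0.4, 0.0]
grip_width: 0.0008
grip_force: 0.0
```

View pics/s4.png

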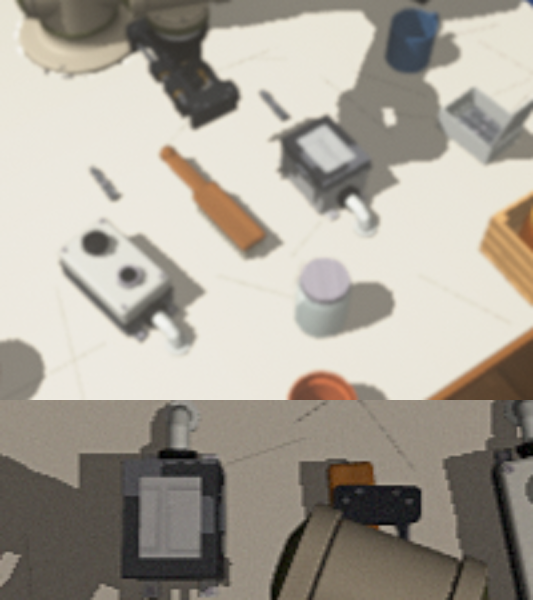

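The cover lies flat on the box at (325,155), and STOP at (97,243) sits low. The bystanders haven't moved and the arm is clear of everything. I'll hand in.

```bash
python3 -c "from workcell import job_done; print(job_done())"
```

```text
the job is handed in; nothing more can be done
None
```

The pump is shut down and the job is handed in (verdict not shown): STOP pressed in, wide rocker tipped over and cover flat, in that order, judged from tool heights, forces and pictures; in the pictures the yard-light rocker was still as it was after the wide one was tipped, and nothing else had visibly moved.

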